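Gather loose staves into a closed row with a straightedge

TASK

Take the straightedge by its web and with it, fingers off the staves, push the five loose staves together into one closed row lying flat in the corner of the assembly board: no gaps between them or at the side fence, far ends all against the back fence. Press gently, only until you feel the row go solid, and leave everything else on board and bench where it is. Then stand the straightedge upright on the bench, off the board, and let go.

Things in the scene. Friction and masses are not known exactly. Their poses are not given: they have to be found in the camera images.
- jig: assembly board fixed to the bench: white panel 300 (x) by 500 mm (y), top face 12 mm above the bench, with two wooden fences 30 mm thick that rise 24 mm above the panel. Back fence along y, inner face at x = +120 mm; side fence along x, inner face at y = +220 mm; they meet square in one inside corner. Origin: centre of the panel's underside, z up.
- jig_corner (a point): the inside corner of the assembly board, where the inner faces of the two fences meet the panel's top; axes as the board's. The panel's working area lies towards -x and -y of it.
- straightedge: aluminium inverted-T straightedge, 260 mm long (its x), 0.55 kg, standing on its flange on the bench to the right of the board. Flange 44 mm wide (y), 8 mm thick: its straight pushing edges lie 22 mm either side of the middle. Upright web in the middle, 10 mm thick, reaching 60 mm above the underside: grip it there. Origin: centre of the underside, z up.
- stave_a: beech stave, one of five lying loose and a little askew on the board: 120 mm long (its x), 20 mm thick, 35 to 75 g. All have the same length but random widths, each somewhere between 28 and 36 mm (y), so the width of the closed row is not known beforehand. Origin: centre of the underside.
- stave_b: beech stave, one of five lying loose and a little askew on the board: 120 mm long (its x), 20 mm thick, 35 to 75 g. All have the same length but random widths, each somewhere between 28 and 36 mm (y), so the width of the closed row is not known beforehand. Origin: centre of the underside.
- stave_c: beech stave, one of five lying loose and a little askew on the board: 120 mm long (its x), 20 mm thick, 35 to 75 g. All have the same length but random widths, each somewhere between 28 and 36 mm (y), so the width of the closed row is not known beforehand. Origin: centre of the underside.
- stave_d: beech stave, one of five lying loose and a little askew on the board: 120 mm long (its x), 20 mm thick, 35 to 75 g. All have the same length but random widths, each somewhere between 28 and 36 mm (y), so the width of the closed row is not known beforehand. Origin: centre of the underside.
- stave_e: beech stave, one of five lying loose and a little askew on the board: 120 mm long (its x), 20 mm thick, 35 to 75 g. All have the same length but random widths, each somewhere between 28 and 36 mm (y), so the width of the closed row is not known beforehand. Origin: centre of the underside.
- sanding_block: small cork sanding block, 75 x 42 x 26 mm high, lying on the free end of the assembly board; origin under its centre. Leave alone.
- glue_bottle: white glue bottle, 58 mm diameter, 168 mm tall, standing to the left of the board; origin under its centre. Leave alone.
- tape_roll: roll of paper tape lying flat, 104 mm outside diameter, 25 mm high, to the left of the board; origin under its centre. Leave alone.
- wood_box: small open dark wooden box, 110 x 190 x 55 mm high, at the right of the bench; origin under its centre. Leave alone.
- block_plane: steel block plane, 155 mm long, 46 mm wide, about 60 mm high, at the right of the bench; origin under its centre, x along its length. Leave alone.
- glue_brush: flat glue brush, about 175 mm long, 42 mm wide, 17 mm high, lying beyond the straightedge; origin at the ferrule, x along it towards the bristles. Leave alone.
Not all that is in view belongs to the job. Leave any green or pink look-alike of the stave_b alone.

How it is judged:
On the way, in this order (a step that is already met when the one before it is completed fails the run):
1. the straightedge is taken up in the fingers and lifted clear of the bench (contact force between the fingers and straightedge above 2 N and height (world z) of straightedge above 0.02 m), for 0.1 s.
2. with the straightedge still in the fingers, the five staves lie in one closed row, against the side fence and with their far ends against the back fence (x of each of stave_a, stave_b, stave_c, stave_d, stave_e in the frame of jig_corner above -0.062 m and y of stave_a in the frame of jig_corner above -0.1485 m and z of each of stave_a, stave_b, stave_c, stave_d, stave_e in the frame of jig_corner below 0.004 m and angle between the x axis of each of stave_a, stave_b, stave_c, stave_d, stave_e and the x axis of jig, either way round below 0.03 rad and linear speed of each of stave_a, stave_b, stave_c, stave_d, stave_e below 0.05 m/s and y of stave_b in the frame of jig_corner above -0.1455 m and y of stave_c in the frame of jig_corner above -0.1475 m and y of stave_d in the frame of jig_corner above -0.146 m and y of stave_e in the frame of jig_corner above -0.147 m and contact force between the fingers and straightedge above 2 N), for 0.2 s.
At the end, for the whole second after the job is handed in: All five staves lie flat in one row, any order, in the corner: gaps at the side fence and between them total at most 2 mm, far ends within 2 mm of the back fence, square within 0.03 rad. The straightedge stands upright on the bench, off the board (within 4 mm, 0.05 rad), still and released (x of each of stave_a, stave_b, stave_c, stave_d, stave_e in the frame of jig_corner above -0.062 m and y of stave_a in the frame of jig_corner above -0.1485 m and z of each of stave_a, stave_b, stave_c, stave_d, stave_e in the frame of jig_corner below 0.004 m and angle between the x axis of each of stave_a, stave_b, stave_c, stave_d, stave_e and the x axis of jig, either way round below 0.03 rad and linear speed of each of stave_a, stave_b, stave_c, stave_d, stave_e below 0.05 m/s and y of stave_b in the frame of jig_corner above -0.1455 m and y of stave_c in the frame of jig_corner above -0.1475 m and y of stave_d in the frame of jig_corner above -0.146 m and y of stave_e in the frame of jig_corner above -0.147 m and height (world z) of straightedge between -0.004 and 0.004 m and angle between straightedge's own z axis and vertical below 0.05 rad and linear speed of straightedge below 0.01 m/s and contact force between the fingers and straightedge below 0.1 N); the robot touches nothing.
It fails at once if a finger touches a stave (over 0.5 N) (contact force between the fingers and stave_a above 0.5 N or contact force between the fingers and stave_b above 0.5 N or contact force between the fingers and stave_c above 0.5 N or contact force between the fingers and stave_d above 0.5 N or contact force between the fingers and stave_e above 0.5 N).
It fails at once if the straightedge bruises a stave (over 60 N) (contact force between straightedge and stave_a above 60 N or contact force between straightedge and stave_b above 60 N or contact force between straightedge and stave_c above 60 N or contact force between straightedge and stave_d above 60 N or contact force between straightedge and stave_e above 60 N).
It fails at once if a bystander is moved more than 15 mm (distance of any of sanding_block, glue_bottle, tape_roll, wood_box, block_plane, glue_brush from where it was at the start of the episode above 0.015 m).
It also fails if it takes over 69 s, if anything falls off the work surface, if the arm or the gripper's body presses on something with over 40 N, if the wrist force passes 120 N, or if a joint passes its speed limit or range.

ROBOT

A 6-joint arm with a two-finger parallel gripper is mounted at the origin on the work surface. World frame = base frame: x ahead of the robot, y to its left, z up, the work surface at z = 0. Lengths are in m, angles in rad, forces in N, time in s.
With the tool pointing down it reaches from about 0.325 to 0.85 m from the base axis. Payload 15.5 kg.
Tool frame: the origin (TCP) lies at the very end of the fingers, on their centre line; the grasp point (between the pads) lies ctrl.grip_depth behind it (ctrl.grip_depth is the distance from the TCP to the grasp point, in m); z points along the fingers, y is the line along which they close (so a half turn about z gives the same grasp; the last joint's range is limited). The gripper opens to 91 mm and grips with 3 to 60 N. Pads are 32 mm wide; open, the fingers measure 118 mm over their backs; the gripper's body (76 mm by 178 mm) begins 60 mm behind the grasp point.
Start: joints at [1.167, 0.494, 1.345, -0, 1.302, -0.096], TCP at [0.19, 0.595, 0.214] pointing down, gripper open.
Joint ranges: [-2.91, 2.91], [-0.82, 2.16], [0.22, 2.67], [-1.22, 4.37], [0.12, 2.79], [-3.08, 3.08]. Speed limits (rad/s): [1.89, 1.89, 2.57, 3.01, 3.01, 3.01].

INTERFACE

Orientations are given as a rotation vector (axis times angle).
In Python, from bench import ctrl gives the robot as it stands.
- The arm moves only by the shell command python3 -m pendant 'ROWS' [FORCE]. ROWS is JSON, a list of rows, each a list of 5 numbers: the shift along the world's x, y, z in units of 200 mm (1.0 is 200 mm), then the turn about the world's z in units of pi/4 rad (1.0 is pi/4 rad), then the finger opening in mm, from 0 to 91.2. A call has 1 to 20 rows; each row is the pose to reach, as a shift and turn from the pose commanded when the call began; what a row does not reach only later rows make up. A row lasts 1/8 s, in which the tool goes at most 62.5 mm and 10.7 degrees, less where a joint would pass 70% of its speed; a pose out of reach is approached as far as the arm can. A call with a number of a shift or a turn outside -1 to 1 is refused whole. A call with a gripper value outside its range is refused whole. The fingers move at their own pace and stop on an object; FORCE is the grip in N (left out, the last holds). Time passes only in rows, so rows that repeat a pose let the fingers close. It gives the time, the measured TCP pose, the force, the opening and the grip force at its end, in the units of the state.
- ctrl.state(): the state, without advancing time (a new reading comes with each control period).
- ctrl.camera(name): name is "side" or "top"; returns a dict with "color" (384x512x3 uint8, red, green, blue), "K" (3x3 intrinsics, pixels), "k1" (the pictures are not rectified: a ray, as slopes to the right and down, at radius r is drawn at 1 + k1 r^2 times it, then the intrinsics apply), "world_to_cam" (4x4, takes a point from world to camera coordinates). Camera axes: x right, y down, z forward; pixel columns grow to the right and rows downward; lengths in m; the calibration is good to about 2 mm. A picture is of the moment at which its call begins. There is no depth.
- ctrl.finish_job(): hands the job in; it is judged then, once.
Trained networks look in the newest picture that a camera, given by its name, has taken for a name from the list of things; names that differ only in an ending like _2 or _b are one class to them, and where a whole thing is asked for, a point or a joint stands for the part that bears it (a point fixed in the world has none). Each returns a list of dicts, best first, with "score" (0 to 1); they miss things now and then, are a little off and sometimes report something else, mostly with a low value. They report only what shows in the picture. A call takes as long as a camera call. They do not tell look-alikes from the thing itself.
- ctrl.outline_of(camera, thing): "mask" (384x512 bool, what is visible of it) and "box" ([left, top, right, bottom] in pixels, round what is visible of it).
- ctrl.place_of(camera, thing): "location" ([column, row] in pixels: a listed point, or the origin of a listed thing).
The state is a dict: "clock": time; "qpos": joint angles; "qvel": joint speeds; "joint_efforts": joint torques, N m; "tcp_pos": TCP position; "ee_rot": TCP orientation; "force": force on the tool from outside, world axes, zero at the start; "torque": the same for the moment, N m; "width": finger opening in m; "grasp_force": force on a finger pad.
Only numpy, scipy, OpenCV 4.12 (cv2) and the standard library are available. Lean on these libraries where they do the work, as an engineer would, in place of code of your own. Each camera call takes 0.05 s, during which the arm holds its last target. There are 200 camera calls.

## Working session

There is one attempt and no reset: what is moved stays moved. The work goes in short steps, Python scripts to look and compute and a shell command to move; the robot and the scene stay as the last step left them, time stands still between calls to the robot, and variables do not carry over. Pictures are saved under pics/ and viewed, at most 10 in all, crops included, and the job is handed in when it is done.

```bash
mkdir -p pics; ls; cat > h.py <<'E'
import numpy as np, cv2
from bench import ctrl
def ray(cam,px):
    K=np.array(cam["K"]);p=np.array(px,float).reshape(-1,2)
    d=(p-[K[0,2],K[1,2]])/[K[0,0],K[1,1]]
    u=d.copy()
    for _ in range(30): u=d/(1+cam["k1"]*(u**2).sum(1,keepdims=True))
    T=np.array(cam["world_to_cam"]);R,t=T[:3,:3],T[:3,3]
    D=np.c_[u,np.ones(len(u))]@R
    return -R.T@t,D
def at(cam,px,z):
    o,D=ray(cam,px)
    return o+D*((z-o[2])/D[:,2:3])
def proj(cam,P):
    T=np.array(cam["world_to_cam"]);q=np.array(P,float).reshape(-1,3)@T[:3,:3].T+T[:3,3]
    u=q[:,:2]/q[:,2:];u=u*(1+cam["k1"]*(u**2).sum(1,keepdims=True))
    K=np.array(cam["K"]);return u*[K[0,0],K[1,1]]+[K[0,2],K[1,2]]
E
python3 - <<'E'
from h import *
print(ctrl.state(),ctrl.grip_depth)
for n in("top","side"):
    c=ctrl.camera(n);o,_=ray(c,[0,0]);print(n,o,c["k1"],c["K"])
    cv2.imwrite(f"pics/{n}0.png",cv2.cvtColor(c["color"],cv2.COLOR_RGB2BGR))
    for th in("jig","straightedge","stave_a","sanding_block","glue_bottle","tape_roll","wood_box","block_plane","glue_brush"):
        for m in ctrl.outline_of(n,th): print(n,th,round(m["score"],2),m["box"])
    for th in("jig_corner","straightedge","stave_a","wood_box","block_plane","glue_brush","sanding_block"):
        for m in ctrl.place_of(n,th): print(n,th,round(m["score"],2),m["location"],at(c,m["location"],0.012 if th in("jig_corner","stave_a","sanding_block") else 0).round(3))
E
```

```text
pics
{'clock': 0.0, 'qpos': array([ 1.16650240e+00,  4.94212552e-01,  1.34616193e+00, -5.72601603e-07,
        1.30250353e+00, -9.54774167e-02]), 'qvel': array([-1.70385710e-03,  3.64053252e-04,  8.56299112e-05,  4.51562304e-04,
        5.63880819e-04, -6.06875057e-04]), 'joint_efforts': array([ 9.55779360e-04, -8.78800607e+01, -3.81850219e+01,  7.04904925e-02,
        5.31842792e-02, -9.80792697e-05]), 'tcp_pos': array([0.18978234, 0.5950686 , 0.21330958]), 'ee_rot': array([-4.83113433e-01, -3.10390210e+00,  1.95634220e-03]), 'force': array([-0.40486407,  0.09820305,  0.06866664]), 'torque': array([ 0.02382786, -0.0574222 , -0.0687726 ]), 'grasp_force': 0.0, 'width': 0.09104234820892113} 0.0188
top [ 0.38353545 -0.0444938   1.38097614] -0.012223596035119888 [[351.65934777   0.         255.21458478]
 [  0.         351.65934777 199.07048475]
 [  0.           0.           1.        ]]
top jig 0.82 [158.0, 167.4, 292.1, 247.5]
top jig 0.7 [211.9, 182.1, 218.9, 215.6]
top straightedge 0.58 [319.5, 178.9, 340.0, 244.5]
top straightedge 0.35 [172.4, 188.3, 182.1, 219.9]
top stave_a 0.83 [1
[... 3057 characters left out ...]
.   ]]
side stave_a 0.7 [146.8, 188.8] [[0.298 0.219 0.012]]
side stave_a 0.68 [240.2, 190.9] [[0.57  0.046 0.012]]
side stave_a 0.67 [284.4, 163.9] [[0.814 0.136 0.012]]
side stave_a 0.65 [211.7, 164.2] [[0.571 0.272 0.012]]
side stave_a 0.59 [220.4, 171.9] [[0.572 0.201 0.012]]
side stave_a 0.53 [225.4, 175.6] [[0.575 0.167 0.012]]
side wood_box 0.7 [311.5, 345.3] [[ 0.399 -0.576  0.   ]]
side wood_box 0.69 [361.6, 296.8] [[ 0.593 -0.524  0.   ]]
side block_plane 0.93 [359.6, 295.9] [[ 0.591 -0.52   0.   ]]
side glue_brush 0.64 [349.0, 241.7] [[ 0.715 -0.343 -0.   ]]
side glue_brush 0.62 [297.2, 261.0] [[ 0.534 -0.336  0.   ]]
side sanding_block 0.64 [265.7, 215.8] [[ 0.566 -0.124  0.012]]
```

```bash
python3 - <<'E'
import cv2
a=cv2.imread("pics/top0.png");cv2.imwrite("pics/top0c.png",cv2.resize(a[110:300,90:350],None,fx=3,fy=3,interpolation=cv2.INTER_CUBIC))
a=cv2.imread("pics/side0.png");cv2.imwrite("pics/side0c.png",cv2.resize(a[130:300,150:400],None,fx=3,fy=3,interpolation=cv2.INTER_CUBIC))
E
```

```text
(no output)
```

View pics/top0c.png

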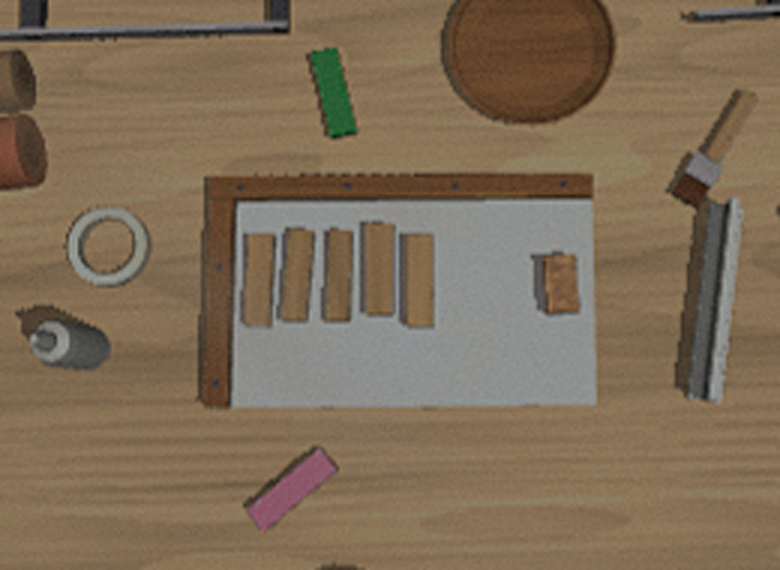

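View pics/side0c.png

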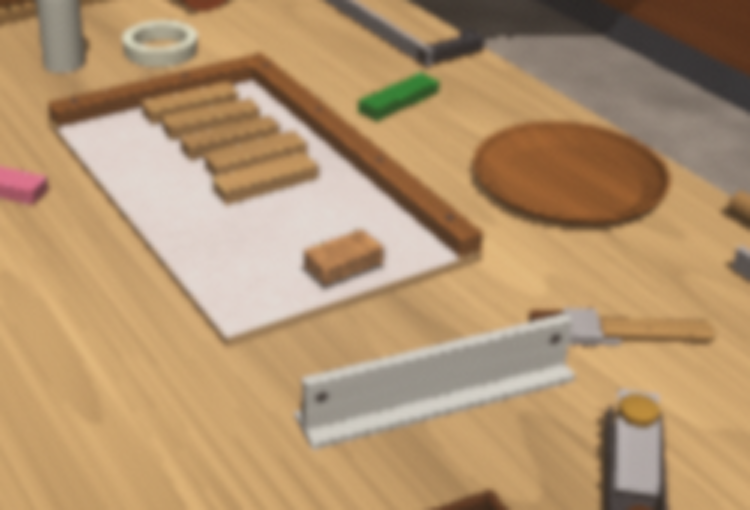

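```bash
cat >> h.py <<'E'
from scipy.optimize import minimize
def box(x0,x1,y0,y1,z0,z1): return np.array([[x,y,z] for x in(x0,x1) for y in(y0,y1) for z in(z0,z1)])
JIG=[box(-.15,.15,-.25,.25,0,.012),box(.12,.15,-.25,.25,0,.036),box(-.15,.15,.22,.25,0,.036)]
SE=[box(-.13,.13,-.022,.022,0,.008),box(-.13,.13,-.005,.005,0,.06)]
def world(b,p,z=0):
    c,s=np.cos(p[2]),np.sin(p[2]);return b@np.array([[c,s,0],[-s,c,0],[0,0,1]])+[p[0],p[1],z]
def sil(cam,model,p,z=0,S=4):
    im=np.zeros((384*S,512*S),np.uint8)
    for b in model:
        q=(proj(cam,world(b,p,z))+.5)*S
        cv2.fillConvexPoly(im,cv2.convexHull(np.round(q).astype(np.int32)),1)
    return cv2.resize(im.astype(np.float32),(512,384),interpolation=cv2.INTER_AREA)
def fit(views,model,p0,z=0):
    def f(p):
        e=0
        for cam,m in views:
            s=sil(cam,model,p,z);e+=np.abs(s-m).sum()/np.maximum(s,m).sum()
        return e/len(views)
    p0=np.array(p0,float)
    r=minimize(f,p0,method="Nelder-Mead",options=dict(initial_simplex=np.vstack([p0,p0+[.015,0,0],p0+[0,.015,0],p0+[0,0,.08]]),xatol=1e-4,fatol=1e-4))
    return r.x,r.fun
def filled(m):
    m=m.astype(np.uint8);c,_=cv2.findContours(m,cv2.RETR_EXTERNAL,cv2.CHAIN_APPROX_NONE)
    o=np.zeros_like(m);cv2.drawContours(o,[max(c,key=cv2.contourArea)],-1,1,-1);return o.astype(np.float32)
E
python3 - <<'E'
from h import *
cs={n:ctrl.camera(n) for n in("top","side")}
V={}
for th,model,p0 in(("jig",JIG,[.56,.06,0]),("straightedge",SE,[.522,-.335,-.05])):
    V=[(cs[n],filled(ctrl.outline_of(n,th)[0]["mask"])) for n in cs]
    for vv in (V,V[:1],V[1:]):
        p,f=fit(vv,model,p0);print(th,p.round(4),round(f,3))
    if th=="jig":
        print("corner",world(np.array([[.12,.22,.012]]),fit(V,model,p0)[0]))
st=[]
for n in cs:
    for m in ctrl.outline_of(n,"stave_a"):
        # top face centroid approx
        ys,xs=np.nonzero(m["mask"]);a=at(cs[n],[[xs.mean(),ys.mean()]],.03 if n=="top" else .025)[0]
        r=cv2.minAreaRect(np.c_[xs,ys].astype(np.float32));print(n,a.round(3),np.round(r[1],1),round(r[2],1))
c=cs["side"]["color"];cv2.imwrite("pics/s1.png",cv2.cvtColor(c,cv2.COLOR_RGB2BGR))
# manual corner checks from pictures
print(at(cs["top"],[[168.7,176.3],[288.3,244.7],[288.,175.]],.012).round(3))
print(at(cs["side"],[[226,243.3]],.012).round(3))
E
```

```text
jig [ 0.5507  0.0707 -0.0206] 0.019
jig [ 0.5515  0.0709 -0.0189] 0.018
jig [ 0.5501  0.0702 -0.0223] 0.017
corner [[0.6752458  0.28820266 0.012     ]]Traceback (most recent call last):
  File "<stdin>", line 5, in <module>
IndexError: list index out of range
```

```bash
python3 - <<'E'
from h import *
cs={n:ctrl.camera(n) for n in("top","side")}
V=[]
for n in cs:
    for _ in range(4):
        o=ctrl.outline_of(n,"straightedge")
        if o: print(n,[(round(m["score"],2),m["box"]) for m in o]);V.append((cs[n],filled(o[0]["mask"])));break
        cs[n]=ctrl.camera(n)
for vv in [V]+[[v] for v in V]:
    p,f=fit(vv,SE,[.522,-.335,-.05]);print(p.round(4),round(f,3))
for n in cs:
    for m in ctrl.outline_of(n,"stave_a"):
        ys,xs=np.nonzero(m["mask"]);a=at(cs[n],[[xs.mean(),ys.mean()]],.03 if n=="top" else .025)[0]
        p,f=fit([(cs[n],filled(m["mask"]))],[box(-.06,.06,-.016,.016,0,.02)],[a[0],a[1],0],.012)
        j=np.array([[np.cos(-.0206),np.sin(-.0206)],[-np.sin(-.0206),np.cos(-.0206)]])@(p[:2]-[.6752,.2882])
        print(n,p.round(3),round(f,2),"in corner",j.round(3),round(p[2]+.0206,3))
print(ctrl.state()["clock"])
E
```

```text
top [(0.98, [318.9, 176.3, 337.4, 243.3]), (0.5, [316.2, 144.2, 340.8, 180.5])]
side [(0.96, [247.6, 232.5, 341.4, 278.7]), (0.19, [330.1, 234.0, 388.5, 244.3])]
[ 0.5271 -0.338  -0.1737] 0.08
[ 0.5282 -0.3388 -0.1849] 0.128
[ 0.5258 -0.3388 -0.1678] 0.03
top [ 0.303  0.213 -0.911] 0.13 in corner [-0.371 -0.082] -0.89
top [0.819 0.159 0.217] 0.12 in corner [ 0.147 -0.126] 0.238
top [ 0.58   0.101 -0.003] 0.07 in corner [-0.091 -0.189] 0.018
top [ 0.572  0.152 -0.023] 0.11 in corner [-0.1   -0.138] -0.003
top [ 0.566  0.048 -0.026] 0.11 in corner [-0.104 -0.243] -0.006
top [ 0.571  0.256 -0.051] 0.07 in corner [-0.103 -0.034] -0.03
top [ 0.574  0.205 -0.123] 0.11 in corner [-0.1   -0.085] -0.102
side [0.56  0.046 0.025] 0.09 in corner [-0.11  -0.244] 0.046
side [ 0.573  0.157 -0.011] 0.21 in corner [-0.099 -0.134] 0.009
side [ 0.294  0.196 -0.89 ] 0.1 in corner [-0.379 -0.1  ] -0.87
side [ 0.579  0.103 -0.012] 0.17 in corner [-0.092 -0.187] 0.008
side [ 0.575  0.211 -0.05 ] 0.19 in corner [-0.099 -0.079] -0.029
side [0.809 0.14  0.19 ] 0.13 in corner [ 0.136 -0.145] 0.21
side [0.57  0.261 0.023] 0.26 in corner [-0.105 -0.029] 0.043
2.3
```

```bash
python3 - <<'E'
from h import *
c=ctrl.camera("top");s=ctrl.camera("side")
print(at(c,[[334.3,176.7],[328.3,243.3]],.06).round(4))
W=np.array([[-.13,.0,.06],[.13,.0,.06],[-.13,-.022,.008],[-.13,.022,.008],[.13,.022,.008],[.13,-.022,.008]])
out=[]
for cam,x0,y0 in((c,300,165),(s,235,220)):
    k=6;a=cv2.resize(cv2.cvtColor(cam["color"],cv2.COLOR_RGB2BGR)[y0:y0+90,x0:x0+120],None,fx=k if k else 1,fy=k,interpolation=cv2.INTER_CUBIC)
    for p,col in(((.5265,-.338,-.1737),(0,0,255)),((.5265,-.338,-.12),(255,0,0))):
        q=((proj(cam,world(W,p))+.5-[x0,y0])*k).astype(int)
        cv2.polylines(a,[q[:2]],False,col,1);cv2.polylines(a,[q[2:]],True,col,1)
    out.append(cv2.resize(a,(390,300)))
cv2.imwrite("pics/ov.png",cv2.resize(np.hstack(out),(800,310)))
E
```

```text
[[ 0.6504 -0.3575  0.06  ]
 [ 0.398  -0.3198  0.06  ]]
```

View pics/ov.png

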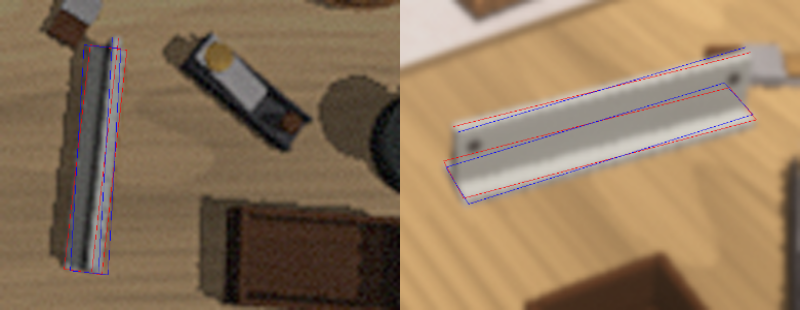

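```bash
python3 -m pendant '[[0.08,-0.23,0,0.1,91],[0.17,-0.47,0,0.2,91],[0.25,-0.7,0,0.2,91],[0.34,-0.93,0,0.2,91]]'
python3 -m pendant '[[0.08,-0.23,0,0,91],[0.17,-0.47,0,0,91],[0.25,-0.7,0,0,91],[0.34,-0.93,0,0,91]]'
python3 -m pendant '[[0.08,-0.23,0,0,91],[0.17,-0.47,0,0,91],[0.25,-0.7,0,0,91],[0.34,-0.93,0,0,91]]'
python3 -m pendant '[[0.08,-0.23,0,0,91],[0.17,-0.47,0,0,91],[0.25,-0.7,0,0,91],[0.34,-0.93,0,0,91]]'
python3 -m pendant '[[0.08,-0.23,0,0,91],[0.17,-0.47,0,0,91],[0.25,-0.7,0,0,91],[0.32,-0.93,0,0,91],[0.32,-0.93,0,0,91]]'
```

```text
clock: 2.9
tcp_pos: [0.2582, 0.408, 0.2141]
ee_rot: [0.237, 3.132, 0.0]
force: [0.3, 0.0, 0.2]
width: 0.0913
grasp_force: 0.0
clock: 3.4
tcp_pos: [0.3263, 0.2221, 0.2141]
ee_rot: [0.238, 3.132, 0.001]
force: [0.5, 0.3, 0.1]
width: 0.0911
grasp_force: 0.0
clock: 3.9
tcp_pos: [0.3944, 0.0358, 0.2142]
ee_rot: [0.238, 3.132, 0.0]
force: [-0.2, -0.1, 0.7]
width: 0.0912
grasp_force: 0.0
clock: 4.4
tcp_pos: [0.4623, -0.1503, 0.2141]
ee_rot: [0.239, 3.132, -0.0]
force: [0.6, 0.3, 0.6]
width: 0.091
grasp_force: 0.0
clock: 5.03
tcp_pos: [0.5264, -0.3376, 0.2134]
ee_rot: [0.242, 3.132, -0.001]
force: [-0.0, 0.5, 0.2]
width: 0.0913
grasp_force: 0.0
```

```bash
python3 -m pendant '[[0,0,-0.25,0,91],[0,0,-0.5,0,91],[0,0,-0.75,0,91],[0,0,-0.92,0,91],[0,0,-0.92,0,91],[0,0,-0.92,0,0],[0,0,-0.92,0,0],[0,0,-0.92,0,0],[0,0,-0.92,0,0],[0,0,-0.92,0,0],[0,0,-0.92,0,0],[0,0,-0.92,0,0],[0,0,-0.92,0,0]]' 50
```

```text
clock: 6.65
tcp_pos: [0.526, -0.3348, 0.03]
ee_rot: [0.238, 3.132, -0.001]
force: [-0.6, -2.1, -0.0]
width: 0.0136
grasp_force: 1.2
```

```bash
python3 -m pendant '[[0,0,0,0,0],[0,0,0,0,0],[0,0,0,0,0]]' 50; python3 -m pendant '[[0,0,0.1,0,0],[0,0,0.2,0,0],[0,0,0.3,0,0],[0,0,0.4,0,0],[0,0,0.4,0,0]]' 50
```

```text
clock: 7.02
tcp_pos: [0.526, -0.3347, 0.0299]
ee_rot: [0.238, 3.132, -0.0]
force: [0.2, -0.9, -2.1]
width: 0.0096
grasp_force: 50.0
clock: 7.65
tcp_pos: [0.5263, -0.3347, 0.1107]
ee_rot: [0.238, 3.131, -0.001]
force: [-0.7, -0.9, -5.6]
width: 0.0097
grasp_force: 50.0
```

```bash
cat > look.py <<'E'
from h import *
def se(z,p0,views=("top","side")):
    V=[]
    for n in views:
        for _ in range(4):
            cam=ctrl.camera(n);o=ctrl.outline_of(n,"straightedge")
            if o and o[0]["score"]>.4: V.append((cam,filled(o[0]["mask"])));print(n,o[0]["score"],o[0]["box"]);break
    for vv in ([V]+[[v] for v in V] if len(V)>1 else [V]):
        p,f=fit(vv,SE,p0,z);print(p.round(4),round(f,3))
E
python3 - <<'E'
from look import *
s=ctrl.state();print(s["tcp_pos"],s["ee_rot"],s["force"],s["torque"],s["grasp_force"],s["width"])
se(s["tcp_pos"][2]-.030,[.526,-.337,-.16])
c=ctrl.camera("side");cv2.imwrite("pics/s2.png",cv2.resize(cv2.cvtColor(c["color"],cv2.COLOR_RGB2BGR)[130:310,190:400],None,fx=3,fy=3))
E
```

```text
[ 0.52632685 -0.33468048  0.11068894] [ 2.37810969e-01  3.13126462e+00 -1.10372052e-03] [-0.67681628 -0.87894432 -5.56853128] [ 0.05645343 -0.045742   -0.02363954] 49.989253878593445 0.009675944381200823
top 0.55 [326.6, 174.0, 342.4, 190.5]
side 0.77 [248.9, 209.6, 343.2, 253.3]
[ 0.5262 -0.3353 -0.1373] 0.576
[ 0.5961 -0.3346 -0.0805] 0.922
[ 0.5249 -0.3361 -0.1469] 0.219
```

View pics/s2.png

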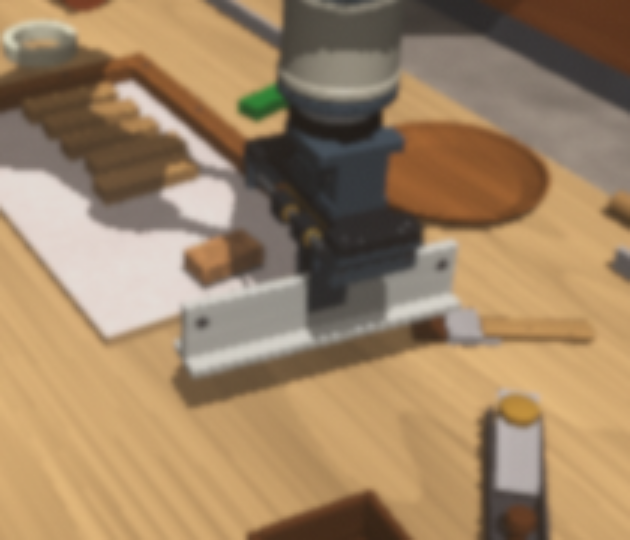

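```bash
python3 -m pendant '[[0,0.2,0,0.08,0],[0,0.4,0,0.167,0],[0,0.6,0,0.167,0],[0,0.8,0,0.167,0]]'
python3 -m pendant '[[-0.01,0.2,0,0,0],[-0.01,0.4,0,0,0],[-0.01,0.6,0,0,0],[-0.01,0.83,0,0,0],[-0.01,0.83,0,0,0]]'
python3 -m pendant '[[0,0,-0.12,0,0],[0,0,-0.24,0,0],[0,0,-0.33,0,0],[0,0,-0.33,0,0]]'
python3 - <<'E'
from h import *
s=ctrl.state();print(s["tcp_pos"],s["ee_rot"],s["force"],s["torque"],s["clock"])
c=ctrl.camera("side");cv2.imwrite("pics/s3.png",cv2.resize(cv2.cvtColor(c["color"],cv2.COLOR_RGB2BGR)[120:300,140:380],None,fx=3,fy=3))
E
```

```text
clock: 8.5
tcp_pos: [0.5258, -0.1733, 0.1097]
ee_rot: [-0.033, -3.141, -0.0]
force: [0.3, -0.6, -4.9]
width: 0.0095
grasp_force: 50.0
clock: 9.12
tcp_pos: [0.5235, -0.0059, 0.1097]
ee_rot: [-0.027, -3.141, -0.001]
force: [-0.2, -1.4, -5.1]
width: 0.0099
grasp_force: 50.0
clock: 9.62
tcp_pos: [0.5235, -0.009, 0.043]
ee_rot: [-0.033, -3.14, -0.0]
force: [-0.4, -0.6, -4.7]
width: 0.0097
grasp_force: 50.0
[ 0.52353273 -0.0090439   0.04300604] [-3.29544218e-02 -3.13980650e+00 -1.61168861e-04] [-0.43353546 -0.61867269 -4.72670119] [-0.014344    0.05348336 -0.01481459] 9.625
```

View pics/s3.png

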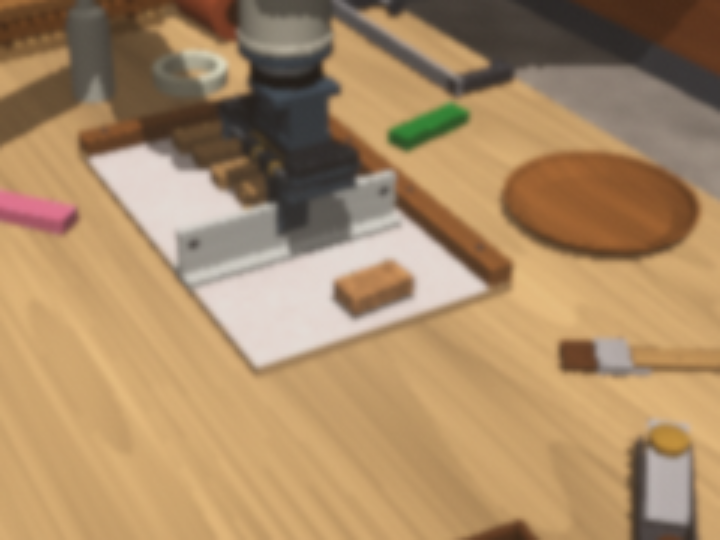

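```bash
python3 -m pendant '[[0,0.04,0,0,0],[0,0.08,0,0,0],[0,0.12,0,0,0],[0,0.16,0,0,0],[0,0.2,0,0,0],[0.005,0.24,0,0,0],[0.005,0.28,0,0,0],[0.005,0.32,0,0,0],[0.008,0.36,0,0,0],[0.01,0.4,0,0,0],[0.01,0.44,0,0,0],[0.01,0.48,0,0,0]]'
python3 -m pendant '[[0,0.02,0,0,0],[0,0.04,0,0,0],[0,0.06,0,0,0]]'
```

```text
clock: 11.18
tcp_pos: [0.5259, 0.0879, 0.0439]
ee_rot: [-0.032, -3.141, 0.0]
force: [-0.1, -1.2, -5.3]
width: 0.0098
grasp_force: 50.0
clock: 11.55
tcp_pos: [0.5259, 0.0996, 0.0439]
ee_rot: [-0.032, -3.141, 0.0]
force: [0.3, -0.7, -5.8]
width: 0.0102
grasp_force: 50.0
```

```bash
python3 -m pendant '[[0,0.01,0,0,0],[0,0.02,0,0,0],[0,0.02,0,0,0]]'
python3 -m pendant '[[0,0.007,0,0,0],[0,0.007,0,0,0]]'
```

```text
clock: 11.92
tcp_pos: [0.5259, 0.1036, 0.0439]
ee_rot: [-0.032, -3.141, -0.0]
force: [-0.1, 0.2, -4.6]
width: 0.0097
grasp_force: 50.0
clock: 12.18
tcp_pos: [0.526, 0.1049, 0.0439]
ee_rot: [0.032, 3.141, 0.0]
force: [-0.0, 0.3, -5.4]
width: 0.0097
grasp_force: 50.0
```

```bash
python3 -m pendant '[[0,-0.05,0,0,0],[0,-0.05,0.15,0,0],[0,-0.05,0.3,0,0],[-0.06,0,0.3,-0.22,0],[-0.12,0.06,0.3,-0.44,0],[-0.18,0.1,0.3,-0.66,0],[-0.25,0.16,0.3,-0.88,0],[-0.32,0.23,0.3,-1,0]]'
python3 -m pendant '[[0,0,0,-0.22,0],[0,0,0,-0.44,0],[0,0,0,-0.66,0],[0,0,0,-0.88,0],[0,0,0,-1,0],[0,0,0,-1,0]]'
python3 - <<'E'
from h import *
s=ctrl.state();print(s["tcp_pos"],s["ee_rot"],s["qpos"])
R=cv2.Rodrigues(s["ee_rot"])[0];print(R[:,1],"want",np.cos(-.0206),np.sin(-.0206))
E
```

```text
clock: 13.18
tcp_pos: [0.4615, 0.1505, 0.1039]
ee_rot: [1.239, 2.887, -0.0]
force: [-0.5, 0.4, -5.5]
width: 0.0096
grasp_force: 50.0
clock: 13.92
tcp_pos: [0.462, 0.1504, 0.1039]
ee_rot: [-2.244, -2.199, 0.0]
force: [-0.2, -0.9, -4.8]
width: 0.0097
grasp_force: 50.0
[0.46195881 0.15036847 0.10391393] [-2.24391740e+00 -2.19868853e+00  3.54304881e-05] [1.91684497e-01 4.54160533e-01 1.80985674e+00 1.97323811e-05
 8.77612431e-01 2.12032598e-01]
[ 9.99792727e-01 -2.03593040e-02 -3.94145599e-05] want 0.9997878275032859 -0.02059854306158033
```

```bash
python3 -m pendant '[[0,0,-0.12,0,0],[0,0,-0.22,0,0],[0,0,-0.3,0,0],[0,0,-0.3,0,0]]'
python3 - <<'E'
from h import *
c=ctrl.camera("top");cv2.imwrite("pics/t4.png",cv2.resize(cv2.cvtColor(c["color"],cv2.COLOR_RGB2BGR)[155:265,145:305],None,fx=4,fy=4,interpolation=cv2.INTER_CUBIC))
E
```

```text
clock: 14.42
tcp_pos: [0.4613, 0.1505, 0.0432]
ee_rot: [-2.241, -2.2, 0.003]
force: [-1.1, -1.1, -5.0]
width: 0.0093
grasp_force: 50.0
```

View pics/t4.png

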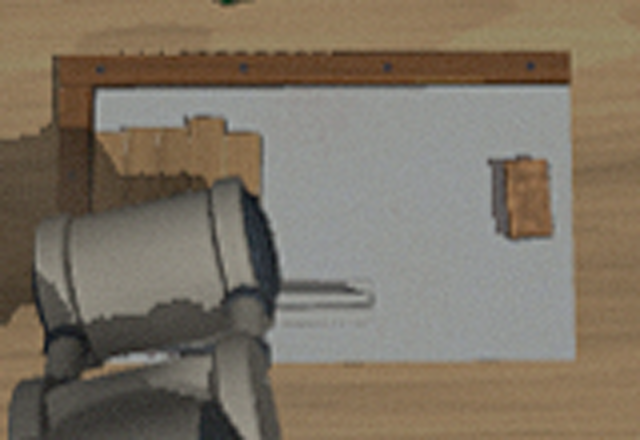

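The row (columns 95–263) is nearly closed, with its far ends at rows 118–135, short of the back fence at row 87. The straightedge is in front of it (row 290) and clear.

```bash
python3 -m pendant '[[0.03,0,0,0,0],[0.06,0,0,0,0],[0.09,0,0,0,0],[0.12,-0.002,0,0,0],[0.15,-0.003,0,0,0],[0.18,-0.004,0,0,0],[0.21,-0.004,0,0,0],[0.24,-0.005,0,0,0],[0.27,-0.005,0,0,0],[0.29,-0.006,0,0,0],[0.29,-0.006,0,0,0]]'
python3 -m pendant '[[0.01,0,0,0,0],[0.02,0,0,0,0],[0.02,0,0,0,0]]'
```

```text
clock: 15.85
tcp_pos: [0.5204, 0.1497, 0.044]
ee_rot: [2.244, 2.198, 0.001]
force: [0.5, -0.1, -6.0]
width: 0.0098
grasp_force: 50.0
clock: 16.23
tcp_pos: [0.5241, 0.1497, 0.0439]
ee_rot: [2.244, 2.198, 0.0]
force: [-0.7, -0.3, -6.4]
width: 0.0099
grasp_force: 50.0
```

```bash
python3 -m pendant '[[0.01,0,0,0,0],[0.02,0,0,0,0],[0.02,0,0,0,0]]'
python3 -m pendant '[[0.006,0,0,0,0],[0.006,0,0,0,0]]'
python3 -m pendant '[[0.006,0,0,0,0],[0.006,0,0,0,0]]'
```

```text
clock: 16.6
tcp_pos: [0.5283, 0.1497, 0.0439]
ee_rot: [2.244, 2.198, 0.001]
force: [-0.3, -0.1, -5.6]
width: 0.0096
grasp_force: 50.0
clock: 16.85
tcp_pos: [0.5292, 0.1496, 0.0439]
ee_rot: [2.244, 2.199, -0.0]
force: [-1.2, 0.1, -5.0]
width: 0.0098
grasp_force: 50.0
clock: 17.1
tcp_pos: [0.5305, 0.1496, 0.0439]
ee_rot: [2.244, 2.198, 0.0]
force: [-0.1, 0.2, -4.9]
width: 0.01
grasp_force: 50.0
```

```bash
python3 -m pendant '[[0.005,0,0,0,0],[0.005,0,0,0,0]]'
python3 -m pendant '[[0.005,0,0,0,0],[0.005,0,0,0,0]]'
```

```text
clock: 17.35
tcp_pos: [0.5315, 0.1496, 0.0439]
ee_rot: [2.244, 2.198, 0.0]
force: [-0.9, 0.5, -6.3]
width: 0.0099
grasp_force: 50.0
clock: 17.6
tcp_pos: [0.5325, 0.1496, 0.0439]
ee_rot: [2.244, 2.198, 0.0]
force: [-0.7, 0.3, -6.0]
width: 0.01
grasp_force: 50.0
```

```bash
python3 -m pendant '[[0.004,0,0,0,0],[0.004,0,0,0,0]]'|grep -E "tcp|force:"
python3 -m pendant '[[0.004,0,0,0,0],[0.004,0,0,0,0]]'|grep -E "tcp|force:"
```

```text
tcp_pos: [0.5328, 0.1497, 0.0439]
force: [-3.3, -1.0, -3.0]
grasp_force: 50.0
tcp_pos: [0.5329, 0.1496, 0.0438]
force: [-7.3, 0.6, -1.7]
grasp_force: 50.0
```

```bash
python3 -m pendant '[[0.004,0,0,0,0],[0.004,0,0,0,0]]'|grep -E "tcp|force:|rot"
python3 -m pendant '[[0.004,0,0,0,0],[0.004,0,0,0,0]]'|grep -E "tcp|force:|rot"
```

```text
tcp_pos: [0.5329, 0.1496, 0.0436]
ee_rot: [-2.243, -2.197, 0.004]
force: [-11.1, 1.0, 0.3]
grasp_force: 50.0
tcp_pos: [0.533, 0.1495, 0.0435]
ee_rot: [-2.242, -2.196, 0.006]
force: [-12.8, 0.4, 1.3]
grasp_force: 50.0
```

```bash
python3 -m pendant '[[-0.06,0,0,0,0],[-0.06,0,0.15,0,0],[-0.06,0,0.3,0,0],[-0.06,-0.08,0.3,0.22,0],[-0.06,-0.16,0.3,0.44,0],[-0.05,-0.24,0.3,0.66,0],[-0.05,-0.32,0.3,0.88,0],[-0.05,-0.32,0.3,1,0]]' | tail -5
python3 -m pendant '[[0,0,0,0.22,0],[0,0,0,0.44,0],[0,0,0,0.66,0],[0,0,0,0.88,0],[0,0,0,1,0],[0,0,0,1,0]]'
python3 - <<'E'
from h import *
s=ctrl.state();R=cv2.Rodrigues(s["ee_rot"])[0];print(R[:,1],"want",[.0206,.9998])
E
python3 -m pendant '[[0,0,-0.12,0,0],[0,0,-0.22,0,0],[0,0,-0.3,0,0],[0,0,-0.3,0,0]]'
python3 - <<'E'
from h import *
c=ctrl.camera("top");cv2.imwrite("pics/t5.png",cv2.resize(cv2.cvtColor(c["color"],cv2.COLOR_RGB2BGR)[155:265,145:305],None,fx=4,fy=4,interpolation=cv2.INTER_CUBIC))
c=ctrl.camera("side")
E
```

```text
tcp_pos: [0.5258, 0.0847, 0.1041]
ee_rot: [1.227, 2.891, 0.0]
force: [-0.1, 0.5, -5.6]
width: 0.0097
grasp_force: 50.0
clock: 20.35
tcp_pos: [0.5256, 0.0856, 0.104]
ee_rot: [0.033, 3.141, -0.0]
force: [0.3, 0.2, -4.7]
width: 0.01
grasp_force: 50.0
[ 2.11044122e-02  9.99777276e-01 -3.61708139e-05] want [0.0206, 0.9998]
clock: 20.85
tcp_pos: [0.5249, 0.0856, 0.0431]
ee_rot: [-0.034, -3.14, 0.0]
force: [-0.2, 0.0, -4.8]
width: 0.0097
grasp_force: 50.0
```

View pics/t5.png

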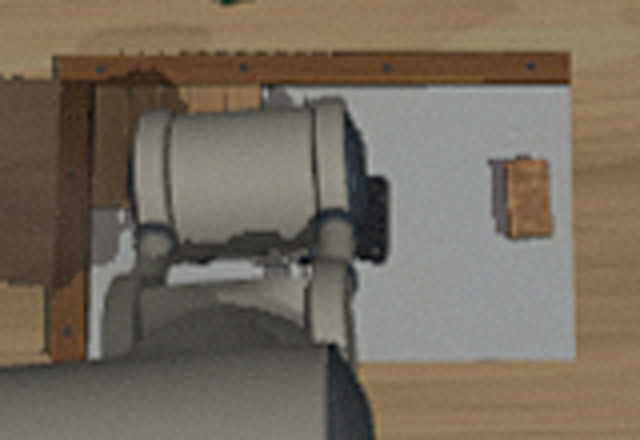

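The row's far ends now meet the back fence (row 87). Next is the final sideways squeeze.

```bash
python3 -m pendant '[[0,0.03,0,0,0],[0,0.05,0,0,0],[0,0.07,0,0,0],[0,0.085,0,0,0],[0,0.095,0,0,0],[0,0.095,0,0,0]]'|grep -E "tcp|force:"
python3 -m pendant '[[0,0.005,0,0,0],[0,0.005,0,0,0]]'|grep -E "tcp|force:"
python3 -m pendant '[[0,0.005,0,0,0],[0,0.005,0,0,0]]'|grep -E "tcp|force:"
```

```text
tcp_pos: [0.5256, 0.1047, 0.0439]
force: [-1.4, 0.5, -5.3]
grasp_force: 50.0
tcp_pos: [0.5255, 0.1056, 0.0439]
force: [-0.4, -1.7, -4.8]
grasp_force: 50.0
tcp_pos: [0.5255, 0.1066, 0.0439]
force: [-0.4, -1.6, -5.6]
grasp_force: 50.0
```

```bash
for i in 1 ; do python3 -m pendant '[[0,0.005,0,0,0],[0,0.005,0,0,0]]'|grep -E "tcp|force:"; done
python3 -m pendant '[[0,0.005,0,0,0],[0,0.005,0,0,0]]'|grep -E "tcp|force:"
```

```text
tcp_pos: [0.5255, 0.1077, 0.0439]
force: [0.3, -1.5, -6.7]
grasp_force: 50.0
tcp_pos: [0.5255, 0.1087, 0.0439]
force: [-0.5, -0.9, -6.4]
grasp_force: 50.0
```

```bash
python3 -m pendant '[[0,0.005,0,0,0],[0,0.005,0,0,0]]'|grep -E "tcp|force:"
python3 -m pendant '[[0,0.005,0,0,0],[0,0.005,0,0,0]]'|grep -E "tcp|force:"
```

```text
tcp_pos: [0.5255, 0.1093, 0.0439]
force: [-0.3, -5.7, -4.4]
grasp_force: 50.0
tcp_pos: [0.5255, 0.1096, 0.044]
force: [-0.3, -13.5, -2.5]
grasp_force: 50.0
```

```bash
python3 -m pendant '[[0,0.004,0,0,0],[0,0.004,0,0,0],[0,0.004,0,0,0],[0,0.004,0,0,0]]'|grep -E "clock|tcp|force:|rot"
```

```text
clock: 23.7
tcp_pos: [0.5254, 0.1098, 0.0441]
ee_rot: [-0.032, -3.141, 0.003]
force: [-1.0, -20.2, -1.0]
grasp_force: 50.0
```

```bash
python3 -m pendant '[[0,-0.03,0,0,0],[0,-0.06,0,0,0],[0,-0.06,0.15,0,0],[0,-0.06,0.3,0,0],[0,-0.3,0.3,0,0],[0,-0.55,0.3,0,0],[0,-0.8,0.3,0,0],[0,-0.95,0.3,0,0]]'|grep -E "clock|tcp|force:"
python3 -m pendant '[[-0.05,-0.25,0,0,0],[-0.1,-0.5,0,0,0],[-0.12,-0.75,0,0,0],[-0.12,-0.95,0,0,0],[-0.12,-0.95,0,0,0]]'|grep -E "clock|tcp|force:"
python3 - <<'E'
from h import *
c=ctrl.camera("top");s=ctrl.camera("side")
a=cv2.resize(cv2.cvtColor(c["color"],cv2.COLOR_RGB2BGR)[165:225,155:255],None,fx=7,fy=7,interpolation=cv2.INTER_CUBIC)[:,:400]
b=cv2.resize(cv2.cvtColor(s["color"],cv2.COLOR_RGB2BGR)[145:205,200:267],None,fx=6,fy=7,interpolation=cv2.INTER_CUBIC)[:,:400]
cv2.imwrite("pics/t6.png",np.hstack([a[:420],b[:420]]))
E
```

```text
clock: 24.7
tcp_pos: [0.5254, -0.0808, 0.104]
force: [-0.5, 0.6, -5.2]
grasp_force: 50.0
clock: 25.32
tcp_pos: [0.5016, -0.2715, 0.1039]
force: [-0.3, 1.1, -5.1]
grasp_force: 50.0
```

View pics/t6.png

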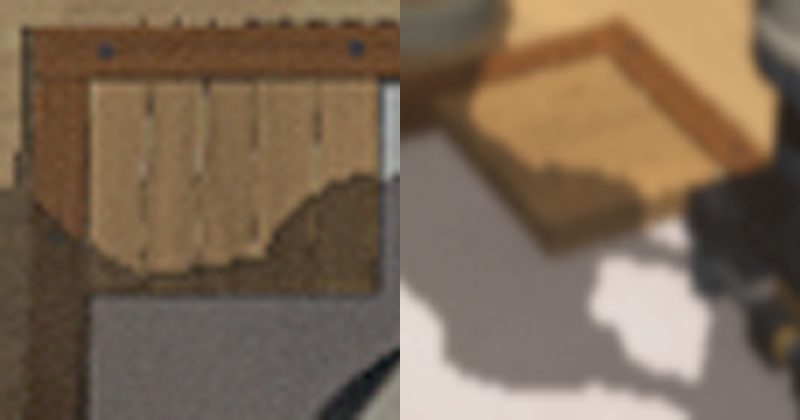

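The row is closed into the corner. Fence to last stave is 290 crop px, about 160 mm, and the near ends are in line at row 295. Now I'll set the straightedge down.

```bash
python3 -m pendant '[[0,-0.15,0,0,0],[0,-0.3,0,0,0],[0,-0.3,-0.12,0,0],[0,-0.3,-0.24,0,0],[0,-0.3,-0.32,0,0],[0,-0.3,-0.355,0,0],[0,-0.3,-0.365,0,0],[0,-0.3,-0.365,0,0]]'
```

```text
clock: 26.42
tcp_pos: [0.5019, -0.3287, 0.0314]
ee_rot: [0.032, 3.141, -0.001]
force: [0.1, -0.4, -5.1]
width: 0.0097
grasp_force: 50.0
```

```bash
python3 -m pendant '[[0,0,-0.004,0,0],[0,0,-0.006,0,0],[0,0,-0.006,0,0]]'|grep -E "tcp|force:"; python3 -m pendant '[[0,0,-0.002,0,0],[0,0,-0.002,0,0]]'|grep -E "tcp|force:"
```

```text
tcp_pos: [0.5016, -0.3286, 0.0299]
force: [0.9, -0.3, -6.1]
grasp_force: 50.0
tcp_pos: [0.5016, -0.3286, 0.0294]
force: [-0.1, 0.2, -2.8]
grasp_force: 50.0
```

Touching down: the bench is starting to carry the weight.

```bash
python3 -m pendant '[[0,0,-0.002,0,0],[0,0,-0.002,0,0],[0,0,-0.002,0,30],[0,0,-0.002,0,30],[0,0,-0.002,0,50],[0,0,-0.002,0,70],[0,0,-0.002,0,70],[0,0,-0.002,0,70],[0,0,-0.002,0,70]]'; python3 -m pendant '[[0,0,0.1,0,70],[0,0,0.3,0,70],[0,0,0.5,0,70],[0,0,0.7,0,70],[0,0,0.9,0,70],[0,0,0.9,0,70]]'
python3 - <<'E'
from h import *
for n in("top","side"):
    c=ctrl.camera(n);cv2.imwrite(f"pics/f_{n}.png",cv2.cvtColor(c["color"],cv2.COLOR_RGB2BGR))
a=cv2.imread("pics/f_side.png")[120:380,140:410];b=cv2.imread("pics/f_top.png")[165:225,155:255]
cv2.imwrite("pics/f.png",np.hstack([cv2.resize(a,(430,414)),cv2.resize(b,(370,414),interpolation=cv2.INTER_CUBIC)]))
E
```

```text
clock: 28.18
tcp_pos: [0.5015, -0.3285, 0.0289]
ee_rot: [-0.032, -3.141, -0.0]
force: [-0.5, -0.1, 0.1]
width: 0.0698
grasp_force: 0.0
clock: 28.92
tcp_pos: [0.5028, -0.3295, 0.212]
ee_rot: [0.032, 3.137, -0.005]
force: [0.1, -0.3, -0.5]
width: 0.0701
grasp_force: 0.0
```

View pics/f.png

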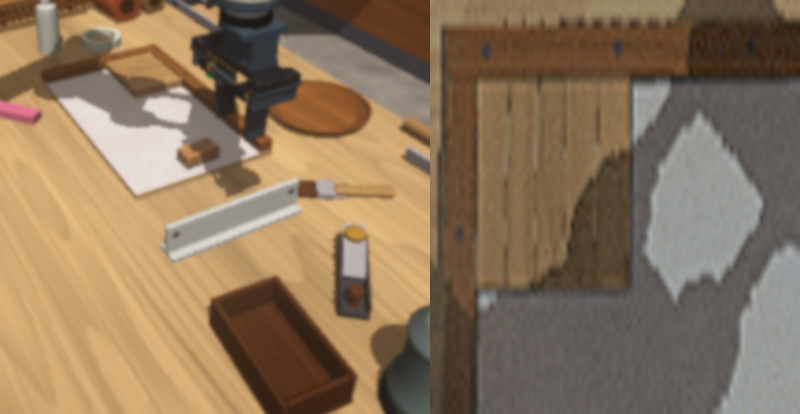

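The straightedge stands upright on the bench and clear of the gripper. The row is closed in the corner, and the bystanders are where they were.

```bash
python3 -c "
from bench import ctrl
print(ctrl.finish_job())"
```

```text
the job is handed in; nothing more can be done
None
```

The job is handed in, with no verdict returned: the five staves look closed in the corner (pressed solid at about 13 N into the back fence and 20 N into the side fence), and the straightedge stands released on the bench.

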